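Latch the turquoise test cell shut

TASK

Two split electrochemical test cells stand on the lab bench with their draw latches open. On the turquoise cell, swing the steel wire loop down over the hook-shaped keeper on the sliding half, then push the lever back and down past its toggle point until it snaps flat, so that the sliding half stays drawn shut. Leave the red cell's latch open as it is.

Things in the scene. Friction and masses are not known exactly. Their poses are not given: they have to be found in the camera images.
- cell: Turquoise split cell, fixed, 190x84 mm, top z=50 mm. Origin on bench under lever hinge (z=72); x from hinge to keeper, z up. Keeper: steel hook plate, 26 mm wide, x=57, top z=65, leans to +x, on a sprung sliding half (10 N/mm). Loop bar belongs behind it (+x side), on the half's top: bar centre z=54, x about 69 with lever up; closing draws bar and half, bar to x=58. Red cell alike but for colour.
- loop_bar (a point): Centre of turquoise cell's loop crossbar, 8 mm thick, 44 mm long along cell y. Wire arms (6 mm, 44 mm apart) join it, 80 mm away, to a pivot on the lever 20 mm from its hinge. Starts 72-88 deg above level towards keeper, bar 30 mm above lever's end. Slightly stiff: stands while steep; tipped to the keeper below 55-65 deg it sinks by its weight in about 1 s onto the sliding half, behind the keeper.
- lever (a joint): Turquoise cell's lever, rad: 0 upright, grows towards cell -x and down, 1.571 closed: level at z=72 (stop). Starts -0.12 to 0.05. Steel plate, black grip, 24 mm wide, 9 thick, end 65 mm from hinge. Stays where left until the loop pulls. Loop hooked: resists from about 0.6 rad, up to 5 N at 50 mm from the hinge; past about 1.2 rad it is over center and snaps shut by itself.
- spare_loop_bar (a point): Centre of the loop crossbar of the red cell, the bystander: same size and make, its latch standing open in the same way. Its loop and lever must stay as they are.
There are look-alikes about, which are no part of the job. Of the things that look like the cell, the middle-sized one is meant.

How it is judged:
On the way:
1. the turquoise cell's loop lies down behind its keeper while the lever is still up (z of loop_bar in the frame of cell below 0.062 m and x of loop_bar in the frame of cell above 0.0605 m and value of joint lever below 0.9 rad), for 0.2 s.
At the end, for the whole second after the job is handed in: The turquoise cell's lever is closed (above 1.45 rad, at rest) with its loop's crossbar behind and under the keeper's lip (bar centre below z = 62 mm and beyond x = 54 mm in the cell), which holds the sliding half drawn shut; the red cell's loop bar is within 20 mm of where it started (value of joint lever above 1.45 rad and z of loop_bar in the frame of cell below 0.062 m and x of loop_bar in the frame of cell above 0.054 m and velocity of joint lever between -0.05 and 0.05 rad/s and distance of spare_loop_bar from where it was at the start of the episode below 0.02 m); the robot touches nothing.
It fails at once if the red cell's latch is moved (distance of spare_loop_bar from where it was at the start of the episode above 0.02 m).
It also fails if it takes over 34 s, if anything falls off the work surface, if the arm or the gripper's body presses on something with over 40 N, if the wrist force passes 120 N, or if a joint passes its speed limit or range.

ROBOT

A 7-joint arm with a two-finger parallel gripper is mounted at the origin on the work surface. World frame = base frame: x ahead of the robot, y to its left, z up, the work surface at z = 0. Lengths are in m, angles in rad, forces in N, time in s.
With the tool pointing down it reaches from about 0.425 to 0.925 m from the base axis. Payload 6.8 kg.
Tool frame: the origin (TCP) lies at the very end of the fingers, on their centre line; the grasp point (between the pads) lies bot.tcp_to_grasp behind it (bot.tcp_to_grasp is the distance from the TCP to the grasp point, in m); z points along the fingers, x is the direction in which the jaws open and shut, and the axes are right-handed (so a half turn about z gives the same grasp; the last joint's range is limited). The gripper opens to 88 mm and grips with 3 to 60 N. Pads are 20 mm wide; open, the fingers measure 115 mm over their backs; the gripper's body (75 mm by 178 mm) begins 61 mm behind the grasp point.
Start: joints at [-1.449, 0.477, 0.022, 1.555, -0.011, 1.109, -0.083], TCP at [0.154, 0.657, 0.223] pointing down, gripper open.
Joint ranges: [-2.96, 2.96], [-0.34, 2.1], [-1.41, 1.46], [0.24, 2.44], [-1.37, 4.51], [0.17, 1.92], [-2.96, 2.96]. Speed limits (rad/s): [2.39, 2.39, 3.14, 3.14, 3.14, 3.14, 3.14].

INTERFACE

Orientations are given as a rotation vector (axis times angle).
In Python, from bench import bot, optics, ticket gives the robot as it stands.
- The arm moves only by the tool jog_arm, never from a script. Its argument "moves" is text: rows parted by semicolons, each of 4 numbers parted by spaces: the shift along the tool's x, y, z in m, then the turn about the tool's z in degrees. In form: dx dy dz spin; .... A call has 1 to 10 rows; each row shifts and turns the commanded pose from where the row before left it, along the tool's axes as they then stand; what a row does not reach is not made up. A row lasts 1/10 s, in which the tool goes at most 50 mm and 8.59 degrees, less where a joint would pass 70% of its speed; a pose out of reach is approached as far as the arm can. A call with a gripper value outside its range is refused whole. "claw" is the opening, from 0 (shut) to 1 (fully open), set as the call begins (left out, the last holds). The fingers move at their own pace and stop on an object; "grip_force" is the grip in N (left out, the last holds). Time passes only in rows, so rows that do not move let the fingers close. It gives the time, the measured TCP pose, the force and the opening at its end, in the units of the state.
- bot.state(): the state, without advancing time (a new reading comes with each control period).
- optics.capture(name): name is "side" or "top" or "wrist"; returns (picture, depth): 384x512x3 uint8, red, green, blue; 384x512 float32, m along the optical axis (not along the pixel's ray), 0 where there is no reading.
- optics.calibration(name): a dict with "fx", "fy", "cx", "cy" (pixels), "pose" (4x4, takes a point from camera to world coordinates); the wrist camera has in their place "T_tool_cam" (4x4, takes a point from camera to tool coordinates, whose origin is the TCP and whose axes are the tool frame's). Camera axes: x right, y down, z forward; pixel columns grow to the right and rows downward; lengths in m; the calibration is good to about 2 mm. A picture is of the moment at which its call begins: read the wrist's pose just before it. calibration takes no time and is no camera call.
- ticket.close_job(): hands the job in, once; it reports no verdict.
The state is a dict: "t": time; "qpos": joint angles; "joint_velocities": joint speeds; "joint_efforts": joint torques, N m; "tool_pos": TCP position; "orientation": TCP orientation; "contact_force": force on the tool from outside, world axes, zero at the start; "ft_torque": the same for the moment, N m; "grip_width": opening from 0.0 (shut) to 1.0 (fully open).
Only numpy, scipy, OpenCV 4.12 (cv2) and the standard library are available. Lean on these libraries where they do the work, as an engineer would, in place of code of your own. Each camera call takes 0.05 s, during which the arm holds its last target.

## Working session

There is one attempt and no reset: what is moved stays moved. The work goes in short steps, Python scripts to look and compute and a tool call to move; the robot and the scene stay as the last step left them, time stands still between calls to the robot, and variables do not carry over. Pictures are saved under pics/ and viewed, and the job is handed in when it is done.

Besides the shell and the picture viewer there is one more tool, called as a command line: name --argument value ..., lists and objects as JSON in quotes. jog_arm: Moves the arm, as the interface text tells. Its arguments: {"type":"object","properties":{"moves":{"type":"string"},"claw":{"type":"number"},"grip_force":{"type":"number"}},"required":["moves"]}

```bash
ls; mkdir -p pics
cat > h.py <<'E'
import numpy as np, cv2
from bench import bot, optics, ticket
from scipy.spatial.transform import Rotation as R
def cap(n,f):
    p,d=optics.capture(n); cv2.imwrite(f'pics/{f}.png',cv2.cvtColor(p,cv2.COLOR_RGB2BGR)); np.savez(f'pics/{f}.npz',p=p,d=d); return p,d
def pose(n,st=None):
    c=optics.calibration(n)
    if 'pose' in c: return c,np.array(c['pose'])
    T=np.eye(4);T[:3,:3]=R.from_rotvec(st['orientation']).as_matrix();T[:3,3]=st['tool_pos']
    return c,T@np.array(c['T_tool_cam'])
def pts(c,T,d):
    v,u=np.mgrid[:d.shape[0],:d.shape[1]]
    P=np.stack([(u-c['cx'])/c['fx']*d,(v-c['cy'])/c['fy']*d,d],-1)
    return P@T[:3,:3].T+T[:3,3]
E
python3 - <<'E'
from h import *
s=bot.state();print(s, bot.tcp_to_grasp)
cap('top','top0');cap('side','side0')
for n in('top','side'):
    c,T=pose(n);print(n,c['fx'],c['cx'],c['cy'],T.round(3))
E
```

```text
pics
{'t': 0.0, 'qpos': array([-1.44910754,  0.47781229,  0.02232291,  1.55641072, -0.01150964,
        1.10930788, -0.08311143]), 'joint_velocities': array([-1.23764282e-03,  8.98344382e-05,  1.44768956e-03,  8.81868394e-04,
       -2.06482154e-04,  7.65153858e-05, -9.03539567e-04]), 'joint_efforts': array([-8.10218608e-04, -5.82868659e+01,  1.53440516e+00, -2.72597051e+01,
       -5.42727497e-02,  1.72743323e-02,  1.61141720e-04]), 'tool_pos': array([0.15361237, 0.65668189, 0.22169043]), 'orientation': array([ 2.46049180e+00,  1.95139580e+00, -2.10708906e-03]), 'contact_force': array([ 0.70081531, -0.20874123,  0.4109941 ]), 'ft_torque': array([ 0.02483044, -0.02179921,  0.02011588]), 'grip_width': 0.9975421297077721} 0.0187
top 482.3983153256029 253.85411879268963 192.56756067070316 [[ 0.019 -0.995  0.1    0.358]
 [-1.    -0.02  -0.007 -0.206]
 [ 0.009 -0.1   -0.995  1.608]
 [ 0.     0.     0.     1.   ]]
side 395.96484595898994 254.90856634931282 193.63525363200347 [[ 0.982 -0.133  0.136  0.343]
 [-0.191 -0.687  0.701 -1.067]
 [ 0.    -0.714 -0.7    0.972]
 [ 0.     0.     0.     1.   ]]
```

View pics/top0.png

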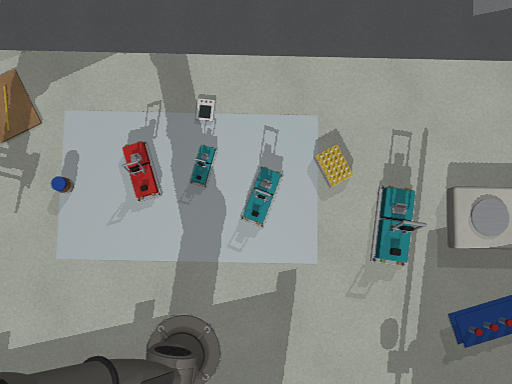

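View pics/side0.png

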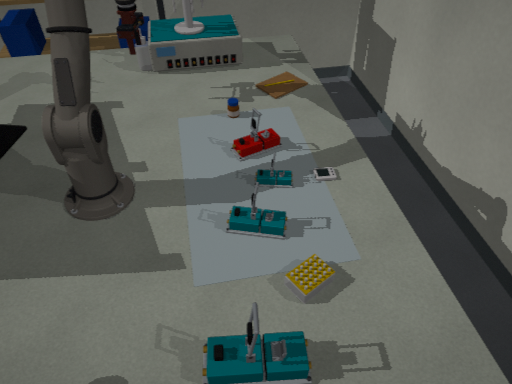

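Run:
```python
import cv2,numpy as np
a=cv2.imread('pics/top0.png')[150:240,225:300];b=cv2.imread('pics/side0.png')[170:245,215:300]
cv2.imwrite('pics/z0.png',np.hstack([cv2.resize(a,(400,480),interpolation=cv2.INTER_CUBIC),cv2.resize(b,(400,480),interpolation=cv2.INTER_CUBIC)]))
from h import *
for n,box in(('top',(150,240,225,300)),('side',(170,245,215,300))):
    z=np.load(f'pics/{n}0.npz');c,T=pose(n);P=pts(c,T,z['d']);h=cv2.cvtColor(z['p'],cv2.COLOR_RGB2HSV)
    m=np.zeros(h.shape[:2],bool);r0,r1,c0,c1=box;m[r0:r1,c0:c1]=1
    t=m&(abs(h[...,0].astype(int)-90)<8)&(h[...,1]>150)
    top=t&(P[...,2]>.04)&(P[...,2]<.06)
    q=P[top];print(n,len(q),np.median(q[:,2]));print(cv2.minAreaRect(q[:,:2].astype(np.float32)*1000), q[:,:2].mean(0))
    hi=m&(P[...,2]>.075)
    ii=np.argwhere(hi)
    for i,j in ii: print(i,j,P[i,j].round(3),z['p'][i,j])
```

```text
top 805 0.05049356757938783
((508.7550964355469, -243.54290771484375), (66.77887725830078, 171.84878540039062), 70.05426025390625) [ 0.50647245 -0.24296816]
151 276 [ 0.358 -0.206  1.608] [165 174 177]
152 272 [ 0.358 -0.206  1.608] [173 184 187]
152 278 [ 0.358 -0.206  1.608] [161 171 173]
159 261 [ 0.358 -0.206  1.608] [122 128 130]
162 236 [ 0.358 -0.206  1.608] [162 171 174]
163 280 [ 0.358 -0.206  1.608] [122 128 129]
165 244 [ 0.358 -0.206  1.608] [162 171 174]
173 282 [ 0.358 -0.206  1.608] [121 127 128]
184 228 [ 0.358 -0.206  1.608] [163 172 174]
188 255 [ 0.517 -0.22   0.175] [40 35 37]
188 272 [ 0.358 -0.206  1.608] [ 32 120 126]
189 254 [ 0.514 -0.217  0.172] [38 83 87]
189 255 [ 0.513 -0.22   0.18 ] [120 121 124]
189 256 [ 0.514 -0.223  0.177] [137 133 136]
189 257 [ 0.514 -0.226  0.177] [116 113 116]
189 258 [ 0.514 -0.229  0.172] [83 78 78]
190 254 [ 0.512 -0.217  0.16 ] [ 41 112 117]
190 255 [ 0.51 -0.22  0.18] [136 141 145]
190 256 [ 0.511 -0.223  0.171] [166 165 168]
190 257 [ 0.511 -0.226  0.171] [160 161 163]
190 258 [ 0.511 -0.229  0.172] [149 148 151]
190 259 [ 
[... 11392 characters left out ...]
109]
213 254 [ 0.497 -0.26   0.083] [119 122 124]
213 255 [ 0.501 -0.255  0.077] [ 87 103 106]
213 294 [ 0.343 -1.067  0.972] [120 129 131]
214 252 [ 0.492 -0.256  0.076] [58 61 63]
214 255 [ 0.501 -0.258  0.075] [58 80 83]
214 280 [ 0.343 -1.067  0.972] [ 0 60 64]
215 226 [ 0.343 -1.067  0.972] [106 115 116]
215 270 [ 0.343 -1.067  0.972] [53 55 57]
216 291 [ 0.343 -1.067  0.972] [120 130 131]
217 267 [ 0.343 -1.067  0.972] [81 84 86]
229 218 [ 0.343 -1.067  0.972] [118 127 129]
231 255 [ 0.343 -1.067  0.972] [ 0 59 63]
233 294 [ 0.343 -1.067  0.972] [85 91 92]
236 290 [ 0.343 -1.067  0.972] [84 91 92]
239 281 [ 0.343 -1.067  0.972] [ 98 104 105]
242 235 [ 0.343 -1.067  0.972] [120 129 131]
```

View pics/z0.png

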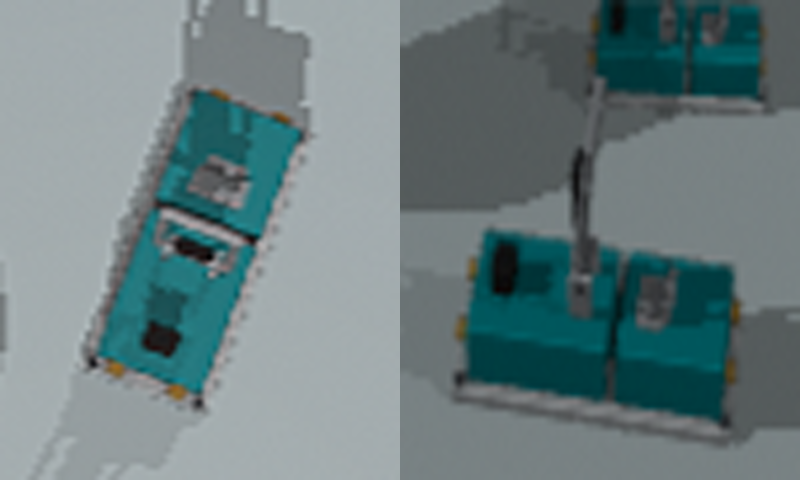

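Run:
```python
from h import *
yaw=np.deg2rad(-20.3);O=np.array([.5,-.24]);ex=np.array([np.cos(yaw),np.sin(yaw)]);ey=np.array([-ex[1],ex[0]])
for n,box in(('top',(150,240,225,300)),('side',(170,245,215,300))):
    z=np.load(f'pics/{n}0.npz');c,T=pose(n);P=pts(c,T,z['d']);h=cv2.cvtColor(z['p'],cv2.COLOR_RGB2HSV)
    r0,r1,c0,c1=box;m=np.zeros(h.shape[:2],bool);m[r0:r1,c0:c1]=1
    C=np.stack([(P[...,:2]-O)@ex,(P[...,:2]-O)@ey,P[...,2]],-1)*1000
    m&=(abs(C[...,0])<150)&(abs(C[...,1])<60)&(C[...,2]<200)
    g=h[...,1]<90
    def s(name,mm):
        q=C[m&mm]; print(n,name,len(q),q.min(0).round(),q.max(0).round(),np.median(q,0).round(1))
    Z=C[...,2]
    s('bar',(Z>160)&g)
    s('grip',(Z>118)&(Z<150)&(h[...,2]<45)&(abs(C[...,1])<15))
    s('keep',(Z>58)&(Z<70)&g&(C[...,0]>35)); s('keepall',(Z>53)&(Z<70)&(C[...,0]>35)&(abs(C[...,1])<30))
    s('brk',(Z>66)&(Z<85)&g&(abs(C[...,0])<20))
    s('body',(Z>42)&(Z<56)&(h[...,1]>150))
    q=C[m&(Z>42)&(Z<56)&(h[...,1]>150)].astype(np.float32)
    if n=='top':
        r=cv2.minAreaRect(q[:,:2]);print(r)
    b=m&(Z>118)
# heights of tall things along transit
z=np.load('pics/top0.npz');c,T=pose('top');P=pts(c,T,z['d'])
q=P[(P[...,2]>.12)&(P[...,2]<.6)&(P[...,0]>.3)&(P[...,1]>-.3)&(P[...,1]<.75)]
print(q.max(0), [q[(q[:,1]>a)&(q[:,1]<a+.1)][:,2].max(initial=0).round(3) for a in np.arange(-.3,.75,.1)])
```

```text
top bar 46 [  1. -24. 163.] [ 10.  25. 181.] [  5.5  -0.2 174.8]
top grip 19 [ -9. -11. 134.] [ -1.  10. 145.] [-4.500e+00 -1.000e-01  1.401e+02]
top keep 17 [ 38. -11.  59.] [60. 13. 70.] [55.7  2.3 64.4]
top keepall 87 [ 36. -30.  53.] [95. 29. 70.] [58.4 -1.8 55.7]
top brk 9 [ -9. -15.  74.] [ 5. 18. 80.] [  0.5 -12.4  77.3]
top body 746 [-77. -34.  42.] [96. 33. 56.] [-6.2 -0.7 50.2]Traceback (most recent call last):
  File "<stdin>", line 19, in <module>
cv2.error: OpenCV(4.12.0) /io/opencv/modules/imgproc/src/convhull.cpp:143: error: (-215:Assertion failed) total >= 0 && (depth == CV_32F || depth == CV_32S) in function 'convexHull'
```

jog_arm --moves "0 0 -0.04 3.5; 0 0.04 -0.04 3.7; 0 0.05 0 0; 0 0.05 0 0; -0.025 0.04 0 0; -0.03 0.04 0 0; -0.04 0.03 0 0; -0.05 0.01 0 0; -0.05 0 0 0; -0.05 0 0 0" --claw 0

```text
t: 1.1
tool_pos: [0.3083, 0.3395, 0.2974]
orientation: [2.58, 1.792, -0.001]
contact_force: [-0.5, -0.2, -0.2]
grip_width: 0.125
```

jog_arm --moves "-0.03 0.04 0 0; -0.03 0.04 0 0; -0.03 0.04 0 0; -0.03 0.04 0 0; -0.03 0.04 0 0; -0.04 0.02 0 0; -0.04 0.02 0 0; -0.04 0.02 0 0; -0.04 0.02 0 0; -0.04 0.02 0 0"

```text
t: 2.1
tool_pos: [0.4678, -0.0924, 0.298]
orientation: [-2.579, -1.794, -0.001]
contact_force: [1.3, 0.2, -0.3]
grip_width: 0.005
```

jog_arm --moves "-0.04 0.02 0 0; -0.04 0.02 0 0; -0.04 0.01 0 0; -0.007 0.009 0 0; 0 0 0 0"

```text
t: 2.6
tool_pos: [0.4791, -0.2317, 0.2977]
orientation: [2.582, 1.789, -0.001]
contact_force: [-1.0, 1.2, 0.3]
grip_width: 0.003
```

```bash
cat >> h.py <<'E'
yaw=np.deg2rad(-20.3);O=np.array([.5,-.24]);ex=np.array([np.cos(yaw),np.sin(yaw)]);ey=np.array([-ex[1],ex[0]])
def cell(p): p=np.asarray(p); return np.concatenate([((p[...,:2]-O)@ex)[...,None],((p[...,:2]-O)@ey)[...,None],p[...,2:]],-1)*1000
def crop(n,f,box,k=6):
    p,d=cap(n,f);r0,r1,c0,c1=box
    cv2.imwrite(f'pics/{f}z.png',cv2.resize(cv2.cvtColor(p[r0:r1,c0:c1],cv2.COLOR_RGB2BGR),None,fx=k,fy=k,interpolation=cv2.INTER_CUBIC))
E
python3 - <<'E'
from h import *
s=bot.state();print(s['t'],cell(s['tool_pos']),s['orientation'],s['contact_force'])
cap('wrist','w1');crop('side','s1',(160,250,200,310))
E
```

```text
2.6 [-22.43905232   0.51388239 297.73668513] [ 2.58192180e+00  1.78930275e+00 -1.49489304e-03] [-1.02457822  1.15081106  0.33799738]
```

View pics/w1.png

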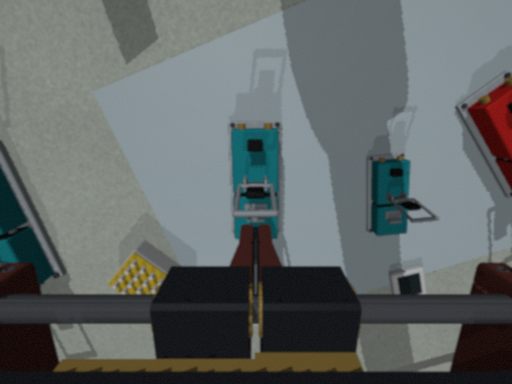

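View pics/s1z.png

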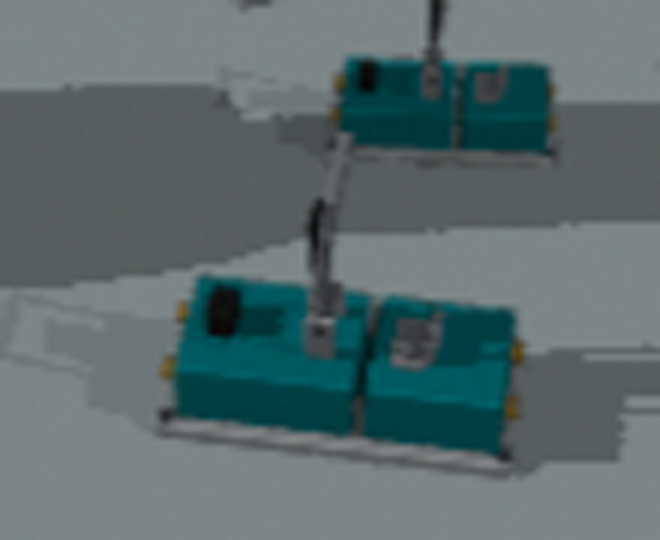

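jog_arm --moves "0 0 0.05 0; 0 0 0.05 0; 0 0 0.03 0; 0 0 0.01 0; 0 0 0 0; 0 0 0 0"

```text
t: 3.3
tool_pos: [0.4804, -0.23, 0.1594]
orientation: [2.577, 1.794, 0.002]
contact_force: [-0.7, -0.4, 1.2]
grip_width: 0.007
```

Run:
```python
from h import *
s=bot.state();print(s['t'],cell(s['tool_pos']),s['contact_force'])
crop('side','s2',(160,250,200,310))
```

```text
3.3 [-21.79242213   2.56173592 159.43400119] [-0.74095576 -0.44272519  1.20557466]
```

View pics/s2z.png

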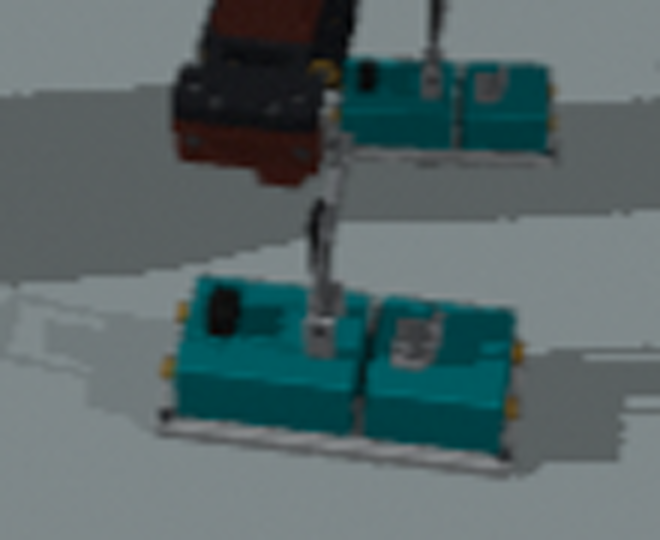

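jog_arm --moves "-0.002 0.008 0 0; 0 0.008 0 0; 0 0.008 0 0; 0 0.008 0 0; 0 0.008 0.001 0; 0 0.006 0.002 0; 0 0.006 0.002 0; 0 0.004 0.003 0; 0 0.002 0.002 0; 0 0 0 0"

```text
t: 4.35
tool_pos: [0.5328, -0.2523, 0.1475]
orientation: [-2.579, -1.793, 0.001]
contact_force: [0.9, -0.1, 0.9]
grip_width: 0.005
```

Run:
```python
from h import *
s=bot.state();print(s['t'],cell(s['tool_pos']),s['contact_force'])
crop('side','s3',(160,250,200,310))
```

```text
4.35 [ 3.50541530e+01 -1.38075143e-01  1.47523081e+02] [ 0.93244072 -0.05015189  0.90248812]
```

View pics/s3z.png

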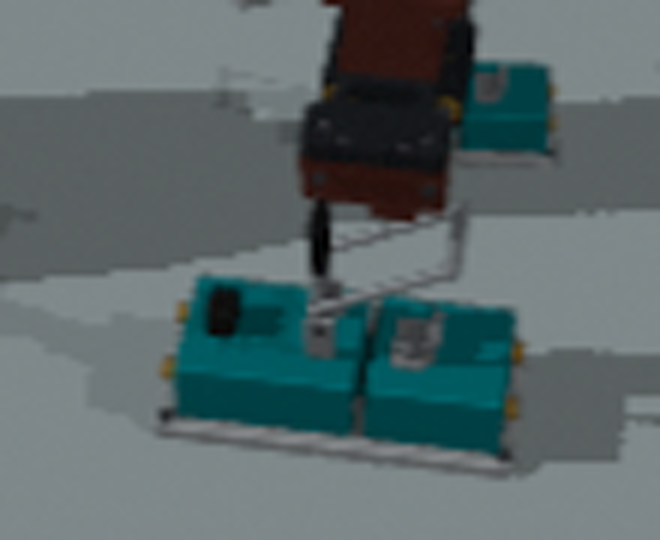

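jog_arm --moves "0 0 0 0; 0 0 0 0; 0 0 0 0; 0 0 0 0; 0 0 0 0; 0 0 0 0; 0 0 0 0; 0 0 0 0; 0 0 0 0; 0 0 0 0"

```text
t: 5.4
tool_pos: [0.533, -0.2523, 0.148]
orientation: [-2.579, -1.794, -0.0]
contact_force: [1.0, -0.2, 0.1]
grip_width: 0.007
```

Run:
```python
from h import *
s=bot.state();print(s['t'],cell(s['tool_pos']),s['contact_force'])
crop('side','s4',(160,250,200,310))
z=np.load('pics/s4.npz');c,T=pose('side');C=cell(pts(c,T,z['d']));p=z['p']
m=np.zeros(p.shape[:2],bool);m[170:245,215:300]=1
m&=(C[...,0]>62)&(C[...,0]<82)&(abs(C[...,1])<35)&(p.max(-1).astype(int)-p.min(-1)<30)
print(np.c_[np.argwhere(m),C[m].round()].astype(int))
```

```text
5.4 [ 3.52002875e+01 -9.10400975e-02  1.47989641e+02] [ 1.03525267 -0.24866101  0.0625653 ]
[[170 276  64  -7 254]
 [170 277  67  -6 254]
 [170 278  68  10 240]
 [171 276  64 -10 253]
 [171 277  67  -9 253]
 [172 275  62 -15 253]
 [172 276  65 -13 252]
 [172 277  67 -13 252]
 [173 275  63 -19 253]
 [173 276  65 -19 253]
 [173 277  68 -13 249]
 [174 275  63 -22 252]
 [174 276  66 -23 253]
 [175 275  64 -28 254]
 [175 276  66 -27 254]
 [175 277  68 -10 238]
 [176 275  64 -26 248]
 [176 276  67 -27 250]
 [176 277  68 -11 236]
 [180 275  64 -26 233]
 [180 276  67 -26 234]
 [210 275  64  31  52]
 [211 275  65  20  60]
 [211 276  67  24  56]
 [212 275  65  13  63]
 [212 276  68  17  59]
 [212 277  70  28  48]
 [213 275  65  15  56]
 [213 276  69  13  58]
 [213 277  71  23  49]
 [214 275  66   6  61]
 [214 276  69  10  58]
 [214 277  72  17  51]
 [215 274  64   5  58]
 [215 275  67   5  58]
 [215 276  70   4  59]
 [216 274  64  -1  59]
 [216 275  67   0  59]
 [216 276  70   1  59]
 [217 274  65  -3  57]
 [217 275  68  -3  58]
 [217 276  70   3  51]
 [218 274  65 -10  60]
 [218 275  68 -10  61]
 [218 276  71   0  50]
 [219 274  66 -15  61]
 [219 275  69 -11  57]
 [219 276  71  -5  51]
 [220 273  63 -19  61]
 [220 274  66 -16  58]
 [220 275  69 -14  56]
 [220 276  72 -10  52]
 [221 273  64 -23  61]
 [221 274  67 -20  57]
 [221 275  70 -21  59]
 [222 273  64 -25  58]
 [222 274  67 -21  54]
 [222 275  70 -24  58]
 [223 274  68 -27  57]
 [223 275  71 -24  54]
 [234 272  64 -32   9]
 [235 275  73 -34   8]
 [235 276  77 -35  10]]
```

View pics/s4z.png

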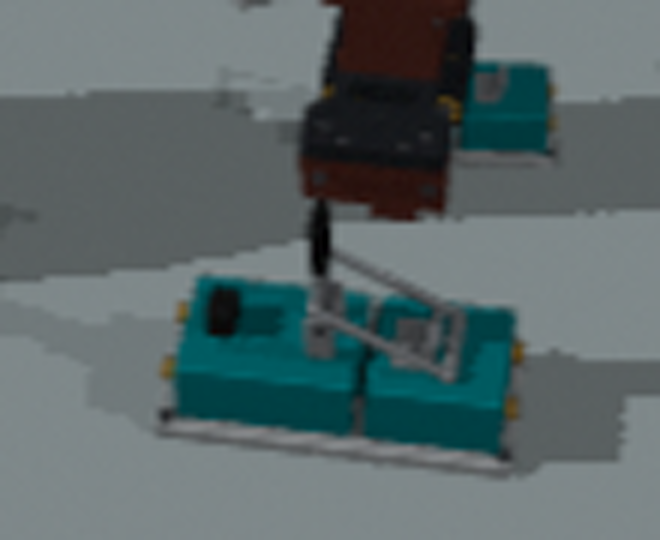

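jog_arm --moves "0 0 0.015 0; 0 0 0.015 0; 0 -0.01 0 0; 0 -0.01 0 0; 0 -0.01 0 0; 0 -0.01 0 0; 0 -0.005 0.001 0; 0 -0.005 0.001 0; 0 0 0 0"

```text
t: 6.35
tool_pos: [0.4864, -0.2349, 0.1165]
orientation: [2.578, 1.793, 0.002]
contact_force: [2.1, -0.8, 0.7]
grip_width: 0.005
```

Run:
```python
from h import *
s=bot.state();print(s['t'],cell(s['tool_pos']),s['contact_force'])
crop('side','s5',(160,250,200,310))
```

```text
6.35 [-1.45431651e+01  4.87144004e-02  1.16458755e+02] [ 2.06206135 -0.80251246  0.69765507]
```

View pics/s5z.png

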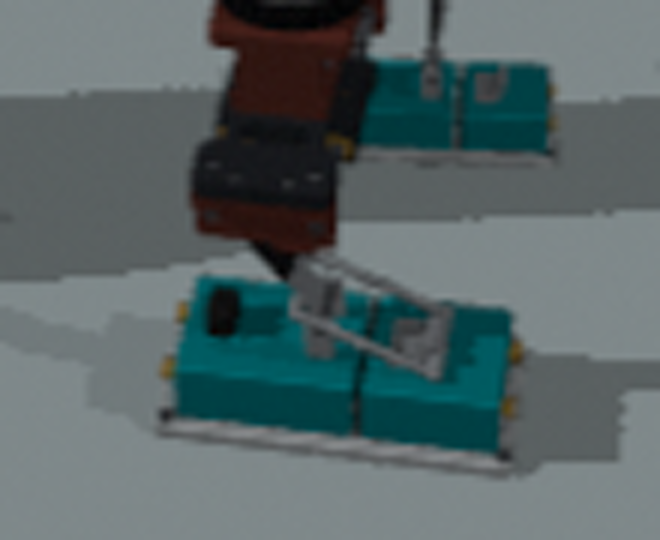

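The lever is tilted by about 0.6 rad and the loop is hooked behind the keeper (bar near (440,345) in the crop). I'll continue past the toggle.

jog_arm --moves "0 -0.006 0.004 0; 0 -0.006 0.005 0; 0 -0.005 0.006 0; 0 -0.004 0.007 0; 0 -0.002 0.005 0; 0 -0.002 0.005 0; 0 0 0 0; 0 0 0 0"

```text
t: 7.2
tool_pos: [0.4622, -0.2261, 0.0837]
orientation: [-2.579, -1.793, 0.001]
contact_force: [0.2, -0.3, -0.1]
grip_width: 0.005
```

Run:
```python
from h import *
s=bot.state();print(s['t'],cell(s['tool_pos']),s['contact_force'])
crop('side','s6',(160,250,200,310))
```

```text
7.2 [-4.02369173e+01 -7.38579778e-02  8.36793093e+01] [ 0.22441898 -0.27949409 -0.12310418]
```

View pics/s6z.png

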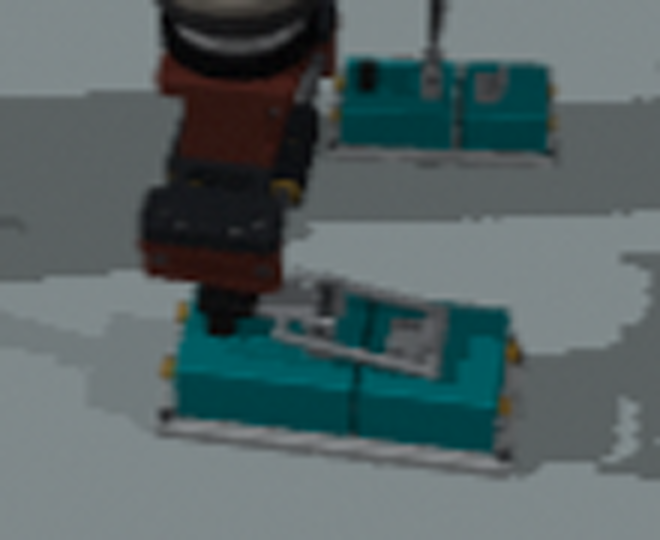

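jog_arm --moves "0 0 -0.02 0; 0 0 -0.04 0; 0 0 -0.05 0; 0 0 -0.05 0; 0 -0.05 -0.04 0; 0 -0.05 0 0; 0 0 0 0; 0 0 0 0; 0 0 0 0; 0 0 0 0"

```text
t: 8.25
tool_pos: [0.3801, -0.1956, 0.2751]
orientation: [2.579, 1.793, -0.003]
contact_force: [0.3, -0.4, -0.2]
grip_width: 0.005
```

Run:
```python
from h import *
s=bot.state();print(s['t'],cell(s['tool_pos']),s['contact_force'])
crop('side','s7',(120,250,200,310),4);crop('wrist','w7',(0,384,0,512),1);cap('top','t7')
z=np.load('pics/s7.npz');c,T=pose('side');C=cell(pts(c,T,z['d']));p=z['p']
m=np.zeros(p.shape[:2],bool);m[195:245,215:300]=1
g=m&(p.max(-1).astype(int)-p.min(-1)<30)
for nm,k in(('bar',(C[...,0]>56)&(C[...,0]<80)&(abs(C[...,1])<28)),('lever',(C[...,0]>-68)&(C[...,0]<-15)&(abs(C[...,1])<11))):
    q=C[g&k&(C[...,2]>48)&(C[...,2]<150)];print(nm,len(q),np.median(q,0),q.max(0).round(),q.min(0).round())
# red bar top view, before/after
c,T=pose('top')
for f in('top0','t7'):
    z=np.load(f'pics/{f}.npz');P=pts(c,T,z['d']);mm=np.zeros(P.shape[:2],bool);mm[130:210,110:170]=1
    mm&=(P[...,2]>.155)&(P[...,2]<.2);print(f,mm.sum(),P[mm].mean(0))
```

```text
8.25 [-1.27888566e+02  5.65419573e-02  2.75073567e+02] [ 0.28902322 -0.42127201 -0.24438532]
bar 30 [59.28536173 -2.33190698 58.67761864] [63. 23. 69.] [ 56. -28.  49.]
lever 84 [-39.88096949  -1.04898411  75.82520821] [-15.  10.  80.] [-67. -11.  50.]
top0 52 [0.5842908  0.15760256 0.17271782]
t7 52 [0.58399099 0.15850714 0.17260172]
```

View pics/s7z.png

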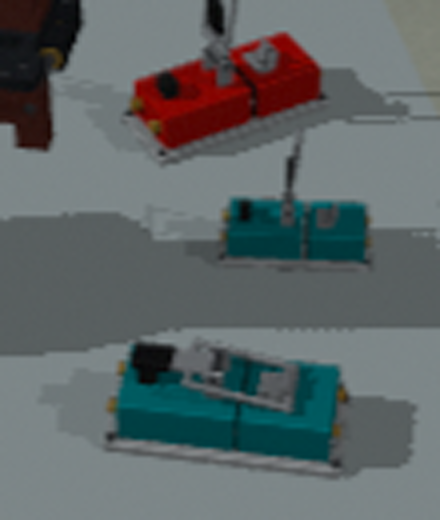

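View pics/w7.png

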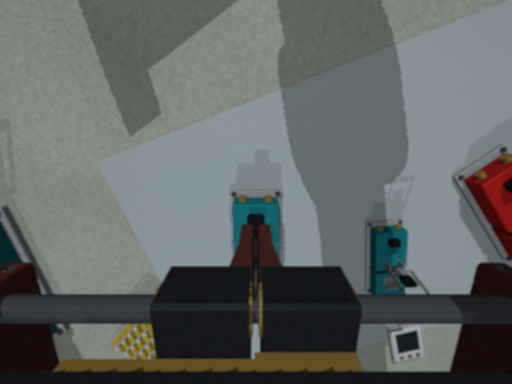

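```bash
python3 -c "
from bench import ticket
print(ticket.close_job())"
```

```text
the job is handed in; nothing more can be done
None
```

The turquoise (middle-sized) cell's latch is closed, and I handed the job in at about 8.4 s of the 34 s allowed; no verdict was reported.

I pushed the standing loop over with the closed fingers until it sank behind the keeper. At that point the crossbar was at x of about 67 mm with its top at z of about 58 mm, and the lever was still up. I then pushed the lever back and down past its toggle point until it snapped shut, and lifted the arm clear.

The last camera checks, in the cell frame I estimated from the images:

| Check | Measured | What it shows |
|---|---|---|
| Lever | upper face level at z of about 76 mm | Matches closed: centre line at 72 mm plus half the thickness |
| Loop crossbar | x of about 59 mm, top at z of about 59 mm | Behind and under the keeper's lip |
| Red cell's loop bar | about 1 mm from its first reading | Within depth noise, so not moved |
| Contact force on the tool | 0.6 N or less | Sensor noise; robot touching nothing |

None of the checks failed or disagreed. I did not take a second image to confirm that the lever was at rest. The final wrist view had the keeper hidden behind the gripper, so the bar position comes from the side camera alone.

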